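# Switch the bench dust suction to the blue port

### The arm

A 7-joint arm with a two-finger parallel gripper is mounted at the origin on the work surface. World frame = base frame: x ahead of the robot, y to its left, z up, the work surface at z = 0. Lengths are in m, angles in rad, forces in N, time in s.
With the tool pointing down it reaches from about 0.4 to 0.925 m from the base axis. Payload 5.6 kg.
Tool frame: the origin (TCP) lies at the very end of the fingers, on their centre line; the grasp point (between the pads) lies 19 mm behind it (robot.tcp_to_grasp is the distance from the TCP to the grasp point, in m); y points along the fingers, x is the direction in which the jaws open and shut, and the axes are right-handed (so a half turn about y gives the same grasp; the last joint's range is limited). The gripper opens to 85 mm and grips with 20 to 120 N. Pads are 22 mm wide; open, the fingers measure 114 mm over their backs; the gripper's body (76 mm by 85 mm) begins 54 mm behind the grasp point. The pads swing forward as they close: fully open they stand 13 mm farther back than shut.
Start: joints at [-1.282, 0.468, -0.012, 1.603, 0.006, 1.071, -0.056], TCP at [0.212, 0.615, 0.231] pointing down, gripper open.
Joint ranges: [-2.53, 2.53], [-0.31, 2.02], [-1.57, 1.55], [0.28, 2.44], [-1.29, 4.43], [0.15, 1.84], [-2.92, 2.92]. Speed limits (rad/s): [2.57, 2.57, 3.14, 3.14, 3.14, 3.14, 3.14].

### API

Orientations are given as a rotation vector (axis times angle).
In Python, from bench import robot gives the robot as it stands. Calls block until the motion is done:
- robot.reach(position, orientation): joint-space move of the TCP to a pose.
- robot.servo_line(position, orientation=None, vel=0.15): straight line of the TCP; orientation=None keeps the orientation; vel is the mean speed in m/s.
- robot.set_joints(angles): joint-space move.
- robot.command_gripper(opening): finger opening in m; the grip force is fixed at half the most; returns when the fingers have stopped.
- robot.pause(seconds).
- robot.solve_ik(position, orientation): joint angles nearest the present ones, or None.
- robot.read_state(): the state.
- robot.grab_frame(name): name is "side" or "top"; returns the picture (480x640x3 uint8, red, green, blue); there is no depth.
- robot.camera_info(name): a dict with "fx", "fy", "cx", "cy" (pixels), "xyz" and "rotation" of the camera in the world. Camera axes: x right, y down, z forward; pixel columns grow to the right and rows downward; lengths in m; the calibration is good to about 2 mm. A picture is of the moment at which its call begins. camera_info takes no time and is no camera call.
A pose or a line that the arm cannot do raises robot.PlanningError and nothing moves.
- robot.job_done(): hands the job in, once; it reports no verdict.
The state is a dict: "t": time; "joints": joint angles; "joint_velocities": joint speeds; "tau": joint torques, N m; "ee_pos": TCP position; "eef_rot": TCP orientation; "force": force on the tool from outside, world axes, zero at the start; "wrist_torque": the same for the moment, N m; "gripper_width": finger opening in m.
Only numpy, scipy, OpenCV 4.12 (cv2) and the standard library are available. Lean on these libraries where they do the work, as an engineer would, in place of code of your own. Each camera call takes 0.05 s, during which the arm holds its last target. There are 200 camera calls.

### The job

Switch the bench dust suction over to the blue-handled port. First lift the sanding block off its slide and lay it flat, rubber face down, in the yellow tray; then slide the blue shutter to its next stop, half open, without running past it; only after that slide the red shutter fully shut, so that the suction is never without an open port. Let go of everything and leave the cup, the trowel and the black panel where they are.

Things in the scene. Friction and masses are not known exactly. Their poses are not given: they have to be found in the camera images.
- blue_unit: Extraction port with the blue handle: grey box with an aluminium deck, 230 mm (its x) by 112 mm (its y), fixed to the bench; origin at the centre of its underside. Deck top 45 mm above the bench; along both long edges a dark rail 9 mm wide, top 53 mm above the bench, 92 mm clear between them. The shutter slides along the unit's x and opens towards its -x.
- blue_port (a point): Centre of the mouth of the blue unit's 64 mm round port, in the deck's surface, 55 mm from the unit's middle towards its +x. White marks on the rails show where the handle's middle stands at the three stops.
- blue_shutter (a joint): Blue shutter's opening in m: 0 shut, 0.040 half open, 0.080 fully open; grows towards the unit's -x. It clicks into these three stops: a detent pulls it to the nearest one (up to about 8 N, strongest a quarter of the way between stops, turning over half way), plus 1.5 N of friction. Let go within some 10 mm of a stop, it settles there to within 2 mm. At the start it is shut.
- blue_handle (a point): Centre of the top of the blue handle: an upright block 32 mm long (unit's x), 16 mm thick (unit's y) and 45 mm high, standing on the brass shutter plate (90 x 90 x 5 mm, upper face 50.5 mm above the bench); its top is 95.5 mm above the bench. The plate's front edge lies 18 mm ahead (unit's -x) of the handle's middle. Axes as the unit's.
- red_unit: Extraction port with the red handle: same make, sizes and axes as blue_unit, fixed to the bench. The two units and the tray stand side by side, in any order.
- red_port (a point): Centre of the mouth of the red unit's 64 mm round port, in the deck's surface, 55 mm from the unit's middle towards its +x. White marks on the rails show where the handle's middle stands at the three stops.
- red_shutter (a joint): Red shutter's opening in m, as for blue_shutter: 0 shut, 0.040 half, 0.080 fully open, same stops and forces. At the start it is fully open.
- red_handle (a point): Centre of the top of the red handle; the same shape and size as the blue one.
- block: Wooden sanding block with a black rubber underside, 100 mm long (x), 50 mm wide (y), 38 mm high, about 0.18 kg, loose; origin at the centre of its underside. At the start it lies on the blue unit's deck between the rails, roughly along the slide, in the way of the blue shutter.
- tray: Yellow open tray, 200 mm (x) by 160 mm (y), 40 mm high, walls 4 mm, fixed to the bench, empty; origin at the centre of its underside.
- tray_in (a point): Centre of the tray's inner floor; axes as the tray's.
- cup: Paper-white cup, 72 mm across the rim and 90 mm high, a bystander; origin at the centre of its underside.
- trowel: Trowel lying flat: steel blade 110 x 55 mm, black handle, about 255 mm long in all; a bystander. Origin near the neck, underside.
- panel: Black plastic angle offcut, 180 mm long, 50 mm wide, 50 mm high, a bystander; origin under the centre of its flat leg.
Mind the look-alikes: they are no part of the job. There is more than one size of the block; the one meant has the size given above.

How it is judged:
By the outcome, as a careful person would: the job done as asked, in the order asked, and still so for the second after the job is handed in, with the robot touching nothing.
It also fails if it takes over 64 s, if anything falls off the work surface, if the arm or the gripper's body presses on something with over 40 N, if the wrist force passes 120 N, or if a joint passes its speed limit or range.

## Working session

There is one attempt and no reset: what is moved stays moved. The work goes in short steps, each a Python script; the robot and the scene stay as the last script left them, time stands still between calls to the robot, and variables do not carry over. Pictures are saved under pics/ and viewed, about 8 in all and at most 12, crops included, and the job is handed in when it is done.

```bash
ls; mkdir -p pics
python3 - <<'E'
from bench import robot
import cv2
for n in("top","side"):
    im=robot.grab_frame(n); cv2.imwrite(f"pics/{n}0.png",im[:,:,::-1]); print(n,robot.camera_info(n))
s=robot.read_state();print(s["t"],s["ee_pos"],s["eef_rot"],s["gripper_width"])
E
```

```text
pics
top {'fx': 565.6826199830795, 'fy': 565.6826199830795, 'cx': 327.6424198376152, 'cy': 238.59566614415246, 'xyz': array([ 0.28268359, -0.00529606,  1.33706604]), 'rotation': array([-2.13353607,  2.08694116, -0.22343222])}
side {'fx': 452.5899711220408, 'fy': 452.5899711220408, 'cx': 322.6399190289126, 'cy': 237.28793318458523, 'xyz': array([0.40250034, 0.81794561, 0.67868238]), 'rotation': array([-0.24774485,  2.73750376, -1.39595188])}
0.1 [0.21162609 0.61406609 0.23040955] [-1.34914544 -0.96046607  0.96252256] 0.085177426350328
```

View pics/top0.png

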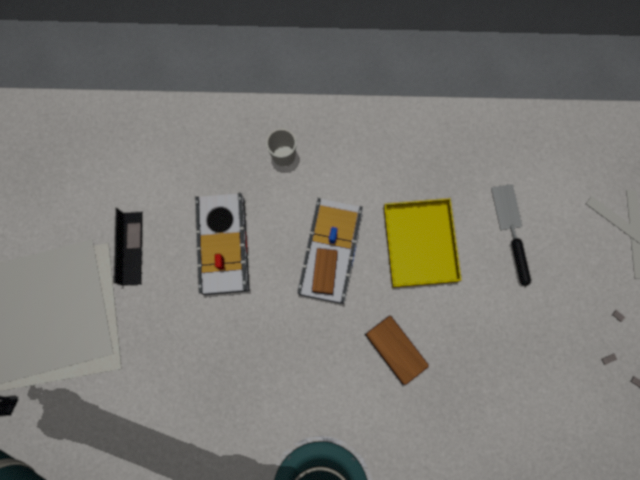

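View pics/side0.png

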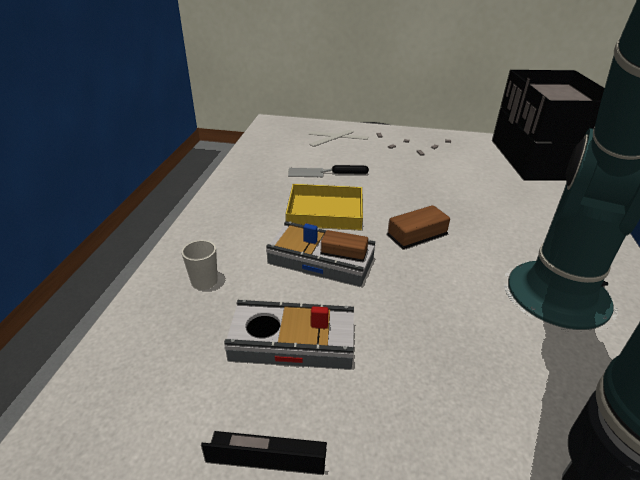

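The top view shows the red unit at about (222,243), the blue unit at (331,250) with the block at (325,271), the tray at (422,243) and a larger look-alike block at (397,350). The side view shows the same layout. Next I'll take masks and zoomed crops.

```bash
cat > h.py <<'E'
import numpy as np, cv2
from scipy.spatial.transform import Rotation as R
from bench import robot
CI={n:robot.camera_info(n) for n in("top","side")}
def ray(n,p):
    c=CI[n]; d=R.from_rotvec(c["rotation"]).apply([(p[0]-c["cx"])/c["fx"],(p[1]-c["cy"])/c["fy"],1]); return np.array(c["xyz"]),d/np.linalg.norm(d)
def onz(n,p,z):
    o,d=ray(n,p); return o+d*(z-o[2])/d[2]
def tri(pt,ps):
    o1,d1=ray("top",pt);o2,d2=ray("side",ps)
    s=np.linalg.lstsq(np.c_[d1,-d2],o2-o1,rcond=None)[0]
    a,b=o1+s[0]*d1,o2+s[1]*d2; return (a+b)/2,np.linalg.norm(a-b)
def proj(n,X):
    c=CI[n]; v=R.from_rotvec(c["rotation"]).inv().apply(np.array(X)-c["xyz"]); return np.array([c["fx"]*v[0]/v[2]+c["cx"],c["fy"]*v[1]/v[2]+c["cy"]])
HSV={"red":[(0,150,60),(6,255,255)],"blue":[(108,130,60),(125,255,255)],"yellow":[(24,150,60),(34,255,255)],"brass":[(14,120,100),(23,255,255)],"wood":[(7,90,40),(14,255,255)]}
def blobs(im,col,amin=15):
    h=cv2.cvtColor(im,cv2.COLOR_RGB2HSV); m=cv2.inRange(h,*map(np.array,HSV[col]))
    cs,_=cv2.findContours(m,cv2.RETR_EXTERNAL,cv2.CHAIN_APPROX_NONE)
    return sorted([c for c in cs if cv2.contourArea(c)>=amin],key=lambda c:-cv2.contourArea(c))
E
python3 - <<'E'
from h import *
np.set_printoptions(precision=1,suppress=True)
T=cv2.imread("pics/top0.png")[:,:,::-1].copy();S=cv2.imread("pics/side0.png")[:,:,::-1].copy()
for n,im in(("top",T),("side",S)):
    for col in HSV:
        for c in blobs(im,col)[:4]:
            r=cv2.minAreaRect(c); m=cv2.moments(c)
            print(n,col,cv2.contourArea(c),"cen",np.array([m["m10"]/m["m00"],m["m01"]/m["m00"]]),"bb",cv2.boundingRect(c),"box",cv2.boxPoints(r).round(1).tolist())
a=cv2.resize(T[190:310,190:370],None,fx=4.4,fy=4.4,interpolation=cv2.INTER_CUBIC)
cv2.imwrite("pics/ct.png",a[:,:,::-1])
b=cv2.resize(S[180:375,220:380],None,fx=3.05,fy=3.05,interpolation=cv2.INTER_CUBIC)
cv2.imwrite("pics/cs.png",b[:,:,::-1])
E
```

```text
top red 74.0 cen [218.7 261.2] bb (215, 255, 8, 14) box [[215.0, 255.0], [222.0, 255.0], [222.0, 268.0], [215.0, 268.0]]
top blue 53.5 cen [332.8 234.5] bb (330, 228, 7, 14) box [[329.29998779296875, 240.6999969482422], [330.8999938964844, 227.5], [336.20001220703125, 228.1999969482422], [334.6000061035156, 241.3000030517578]]
top yellow 5514.0 cen [421.5 242.8] bb (384, 199, 77, 88) box [[383.20001220703125, 204.0], [451.5, 196.6999969482422], [460.5, 281.1000061035156], [392.29998779296875, 288.3999938964844]]
top brass 1612.5 cen [397.4 349.8] bb (369, 318, 58, 65) box [[367.3999938964844, 333.20001220703125], [390.1000061035156, 315.8999938964844], [427.8999938964844, 365.3999938964844], [405.1000061035156, 382.79998779296875]]
top brass 1190.0 cen [220.7 250.6] bb (201, 233, 41, 39) box [[199.60000610351562, 234.3000030517578], [238.89999389648438, 231.6999969482422], [241.39999389648438, 269.0], [202.0, 271.70001220703125]]
top brass 1128.0 cen [334.9 225.3] bb (313, 206, 44, 42) box [[312.20001220703125, 240.1999969482422], [319.20001220703125, 205.1999969482422], [357.0, 212.
[... 2336 characters left out ...]
bb (319, 328, 10, 17) box [[318.29998779296875, 343.8999938964844], [319.5, 327.5], [328.1000061035156, 328.1000061035156], [327.0, 344.6000061035156]]
side wood 4284.0 cen [101.1 235.4] bb (0, 128, 244, 222) box [[-23.5, 322.29998779296875], [220.89999389648438, 106.9000015258789], [244.5, 133.6999969482422], [-0.0, 349.0]]
side wood 1541.0 cen [418.2 224.8] bb (388, 206, 62, 40) box [[384.0, 220.0], [443.3999938964844, 200.1999969482422], [453.0, 229.0], [393.6000061035156, 248.8000030517578]]
side wood 943.5 cen [344.1 244.1] bb (321, 230, 47, 29) box [[319.1000061035156, 251.5], [322.79998779296875, 229.10000610351562], [368.20001220703125, 236.6999969482422], [364.5, 259.1000061035156]]
```

View pics/ct.png

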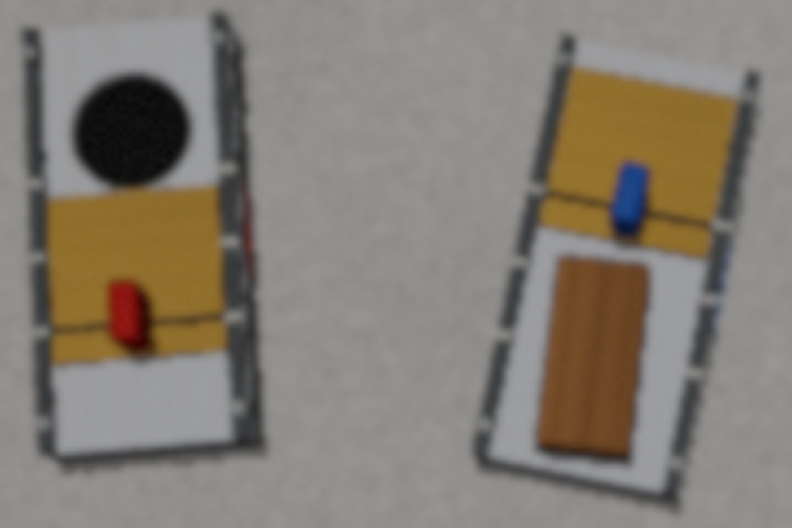

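View pics/cs.png

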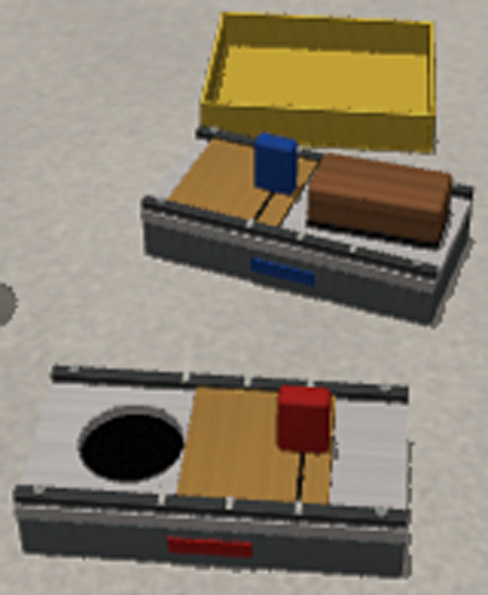

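The crops are clear. The handles, index lines, block-top corners and rail ends can all be picked out in both views, so I'll triangulate them now.

Run:
```python
from h import *
np.set_printoptions(precision=4,suppress=True)
t=lambda x,y:((x+.5)/4.4-.5+190,(y+.5)/4.4-.5+190)
s=lambda x,y:((x+.5)/3.05-.5+220,(y+.5)/3.05-.5+180)
P={"blueH top":(t(633,191),s(277,140)),"redH top":(t(124,311),s(303,392)),
"blk farleft(+x,-y)":(t(648,264),s(322,155)),"blk +x+y":(t(560,258),s(308,180)),"blk -x+y":(t(540,447),s(443,207)),"blk -x-y":(t(632,453),s(452,173)),
"tray +x+y":((384.5,203.5),s(203,103)),"tray +x-y":((450.5,198),s(222,14)),"tray -x-y":((460,281),s(433,24)),"tray -x+y":((393,287.5),s(434,115)),
"red rail +x+y":(t(30,32),s(18,490)),"red +x-y":(t(218,18),s(54,370)),"red -x+y":(t(45,452),s(406,515)),"red -x-y":(t(240,443),s(406,392)),
"blue +x+y":(t(567,40),s(145,202)),"blue +x-y":(t(752,76),s(200,132)),"blue -x+y":(t(483,460),s(437,268)),"blue -x-y":(t(672,502),s(470,190)),
"red line +y":(t(50,330),s(298,498)),"blue line+y":(t(545,195),s(258,218))}
X={}
for k,(a,b) in P.items():
    X[k],g=tri(a,b); print(k,X[k],"gap %.4f"%g)
for u,z in(("red",.053),("blue",.053)):
    q=[onz("top",v[0],z)[:2] for k,v in P.items() if k.startswith(u+" ") and ("x+y" in k or "x-y" in k)]
    q=np.array(q); c=q.mean(0); d=(q[0]+q[1]-q[2]-q[3]); print(u,"top-only centre",c,"yaw",np.degrees(np.arctan2(d[1],d[0])),"len",np.linalg.norm(d)/2,"wid",np.linalg.norm(q[0]-q[1]),np.linalg.norm(q[2]-q[3]))
    q=[onz("side",v[1],z)[:2] for k,v in P.items() if k.startswith(u+" ") and ("x+y" in k or "x-y" in k)]
    q=np.array(q); c=q.mean(0); d=(q[0]+q[1]-q[2]-q[3]); print(u,"side-only centre",c,"yaw",np.degrees(np.arctan2(d[1],d[0])),"len",np.linalg.norm(d)/2)
for n,L in(("red",[(50,330),(222,320)]),("blue",[(545,195),(710,225)])):
    q=np.array([onz("top",t(*p),.0505)[:2] for p in L]); d=q[0]-q[1]; print(n,"line mid",q.mean(0),"yaw",np.degrees(np.arctan2(-d[0],d[1])),np.linalg.norm(d))
for i,zz in((0,.083),(1,.083)):
    q=np.array([onz(("top","side")[i],v[i],zz)[:2] for k,v in P.items() if k.startswith("blk")]); d=q[0]+q[1]-q[2]-q[3]
    print("block",("top","side")[i],q.mean(0),np.degrees(np.arctan2(d[1],d[0])),np.linalg.norm(d)/2,np.linalg.norm(q[0]-q[1]))
    q=np.array([onz(("top","side")[i],v[i],.04)[:2] for k,v in P.items() if k.startswith("tray")]); d=q[0]+q[1]-q[2]-q[3]
    print("tray",q.mean(0),np.degrees(np.arctan2(d[1],d[0])),np.linalg.norm(d)/2)
```

```text
blueH top [ 0.5616 -0.0155  0.0935] gap 0.0004
redH top [0.4948 0.2409 0.0946] gap 0.0024
blk farleft(+x,-y) [ 0.5277 -0.0241  0.0783] gap 0.0016
blk +x+y [0.5294 0.0212 0.0868] gap 0.0040
blk -x+y [0.4314 0.0288 0.0829] gap 0.0016
blk -x-y [ 0.4293 -0.0178  0.0802] gap 0.0008
tray +x+y [ 0.6487 -0.136   0.0382] gap 0.0005
tray +x-y [ 0.6676 -0.2942  0.0345] gap 0.0008
tray -x-y [ 0.4688 -0.311   0.0373] gap 0.0031
tray -x+y [ 0.4513 -0.1558  0.0384] gap 0.0054
red rail +x+y [0.6518 0.3091 0.0521] gap 0.0010
red +x-y [0.6626 0.2091 0.0514] gap 0.0022
red -x+y [0.4265 0.2854 0.0523] gap 0.0010
red -x-y [0.4359 0.1851 0.0505] gap 0.0055
blue +x+y [0.6547 0.0213 0.0487] gap 0.0010
blue +x-y [ 0.6367 -0.0784  0.0485] gap 0.0003
blue -x+y [0.4291 0.0589 0.051 ] gap 0.0042
blue -x-y [ 0.4116 -0.0394  0.0503] gap 0.0080
red line +y [0.4898 0.2867 0.0547] gap 0.0007
blue line+y [0.567  0.0306 0.0542] gap 0.0009
red top-only centre [0.5427 0.2469] yaw 5.974398771302424 len 0.2278594028553727 wid 0.10072332342936041 0.10069737849201169
red side-only centre [0.5451 0.2483] yaw 5.9754657702223835 len 0.22606427900717374
blue top-only centre [ 0.5306 -0.0093] yaw -9.586127605682275 len 0.23030809401455613 wid 0.10084431606172316 0.09990544720071379
blue side-only centre [ 0.5338 -0.0052] yaw -8.9811894421921 len 0.2237717563367938
red line mid [0.4938 0.2428] yaw 4.654370707855607 0.08993291527869568
blue line mid [ 0.5611 -0.0131] yaw -9.260710163430499 0.08872483920630603
block top [0.4783 0.0021] -4.075461842776793 0.0976605430391265 0.04527278764462837
tray [ 0.5573 -0.2236] 5.296666764793887 0.20025562962885682
block side [0.4804 0.0032] -4.865633894328336 0.09934783874641902 0.03359898583733822
tray [ 0.5594 -0.2197] 6.243430348288161 0.19592877549371476
```

All checks agree: handle tops at about 0.094, rails 0.051, block top about 0.082, and the sizes match. Block yaw is −4.4°, blue unit −9.4°, red unit +5.7° and tray +5.8°. Next I'll grasp the block.

```bash
cat >> h.py <<'E'
def ori(deg):  # tool down, jaws opening along world direction deg; the half turn nearest in joint space is picked by pick()
    a=np.radians(deg); j=np.array([np.cos(a),np.sin(a),0]); y=np.array([0,0,-1.]); return R.from_matrix(np.c_[j,y,np.cross(j,y)]).as_rotvec()
def pick(p,deg):
    q0=np.array(robot.read_state()["joints"]); best=None
    for d in(deg,deg+180):
        q=robot.solve_ik(p,ori(d))
        if q is not None:
            c=np.abs(np.array(q)-q0).max()
            if best is None or c<best[0]: best=(c,ori(d),d)
    return best[1]
def st(m=""):
    s=robot.read_state(); print(m,"t %.2f"%s["t"],"p",np.round(s["ee_pos"],4),"F",np.round(s["force"],1),"w %.4f"%s["gripper_width"]); return s
def down(z,step=.004,fmax=8,vel=.04):
    p=np.array(robot.read_state()["ee_pos"]); f0=robot.read_state()["force"][2]
    zz=p[2]
    while zz>z+1e-4:
        zz=max(z,zz-step); robot.servo_line([p[0],p[1],zz],vel=vel)
        if robot.read_state()["force"][2]-f0>fmax: print("contact at",zz); break
def save(n,name,box=None,f=1):
    im=robot.grab_frame(n)
    cv2.imwrite(f"pics/{name}_full.png",im[:,:,::-1])
    if box: x0,y0,x1,y1=box; im=cv2.resize(im[y0:y1,x0:x1],None,fx=f,fy=f,interpolation=cv2.INTER_CUBIC)
    cv2.imwrite(f"pics/{name}.png",im[:,:,::-1])
E
python3 - <<'E'
from h import *
b=[.479,.0025]
o=pick(b+[.2],90-4.4); print(o, robot.solve_ik(b+[.2],o))
robot.reach(b+[.2],o); st("above")
robot.command_gripper(.074); st()
robot.servo_line(b+[.075],vel=.15); down(.055,step=.01,vel=.06); st("down")
save("side","s1",(220,100,420,300),3)
E
```

```text
[-1.17190332  1.26554046 -1.26554046] [-0.83741189  0.28155963  0.90020978  2.08382128 -0.2817018   0.89959066
 -1.42635813]
above t 2.48 p [0.4793 0.0034 0.2   ] F [ 0.4 -0.4  1. ] w 0.0855
 t 2.75 p [0.4791 0.0028 0.2   ] F [-0.8 -0.4 -0. ] w 0.0739
down t 4.61 p [0.4797 0.0023 0.0551] F [ 0.5 -0.1 -0.3] w 0.0738
```

View pics/s1.png

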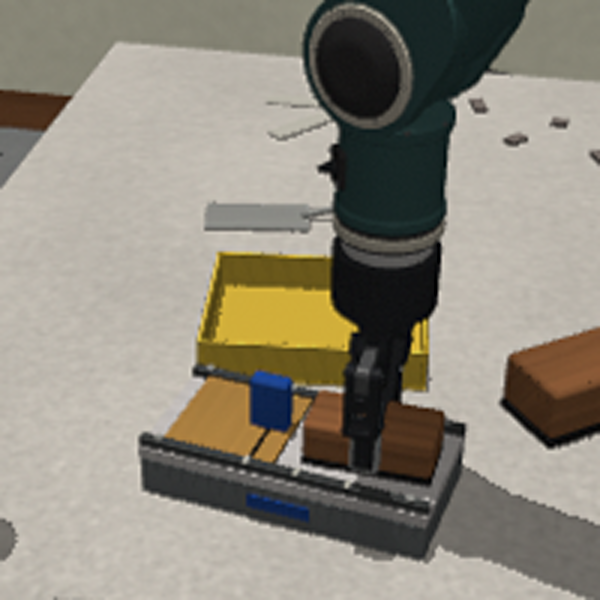

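The near finger stands beside the middle of the block, with its tip at crop pixel (363,470), inside the rail. Closing and lifting.

Run:
```python
from h import *
robot.command_gripper(.0); s=st("closed")
if s["gripper_width"]>.04:
    p=s["ee_pos"]; robot.servo_line([p[0],p[1],.10],vel=.1); st("lift"); robot.servo_line([p[0],p[1],.18],vel=.2); st()
    c=[.558,-.2217]
    o=pick(c+[.18],90+5.8); robot.reach(c+[.18],o); st("over tray")
    save("side","s2",(220,60,420,260),3)
```

```text
closed t 5.00 p [0.4798 0.0022 0.0554] F [-0.5 -0.9  5.1] w 0.0488
lift t 5.60 p [0.4796 0.0026 0.0998] F [ 0.3 -0.3 -1.5] w 0.0490
 t 6.15 p [0.4791 0.0027 0.1791] F [-1.2 -0.1 -1.1] w 0.0489
over tray t 7.09 p [ 0.5575 -0.2201  0.1786] F [ 0.1  0.7 -2.4] w 0.0487
```

View pics/s2.png

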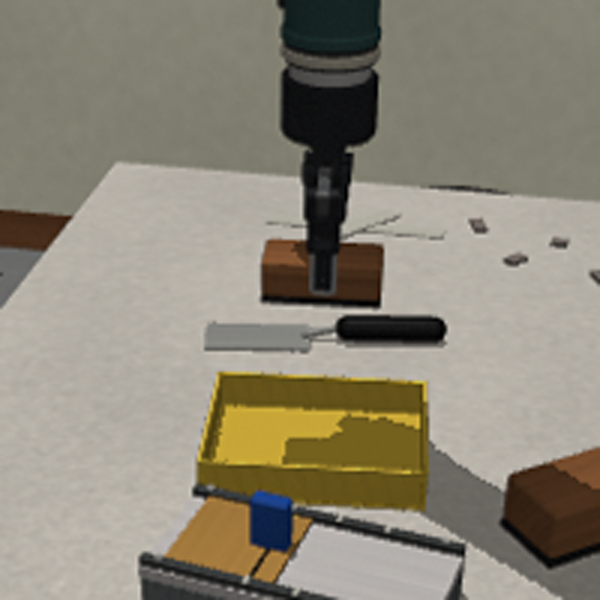

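The block hangs level, rubber down, and centred in the grip over the tray. Lowering it until it touches, then releasing.

Run:
```python
from h import *
c=[.558,-.2217]
robot.servo_line(c+[.03],vel=.15); robot.pause(.2); st()
down(.010,step=.003,fmax=4,vel=.03); st("low")
robot.command_gripper(.075); st("open")
p=robot.read_state()["ee_pos"]; robot.servo_line([p[0],p[1],.18],vel=.25)
h=[.561,-.0135]
o=pick(h+[.18],-9.4); print(robot.solve_ik(h+[.18],o)); robot.reach(h+[.18],o); robot.command_gripper(.06)
robot.servo_line(h+[.115],vel=.2); st("over blue")
save("side","s3",(220,130,420,330),3)
save("top","t3")
```

```text
t 8.49 p [ 0.5586 -0.2218  0.0308] F [ 0.1 -0.1 -1.7] w 0.0491
contact at 0.012818226007363084
low t 9.99 p [ 0.559  -0.222   0.0145] F [-3.7  2.7 12.8] w 0.0493
open t 10.37 p [ 0.5586 -0.2218  0.0127] F [ 0.5  0.6 -0.9] w 0.0752
[-0.43871426  0.40240041  0.50802077  1.89754511 -0.245106    0.90282687
  0.02436664]
over blue t 12.80 p [ 0.5612 -0.0139  0.1151] F [-0.6  0.4 -0.2] w 0.0600
```

View pics/s3.png

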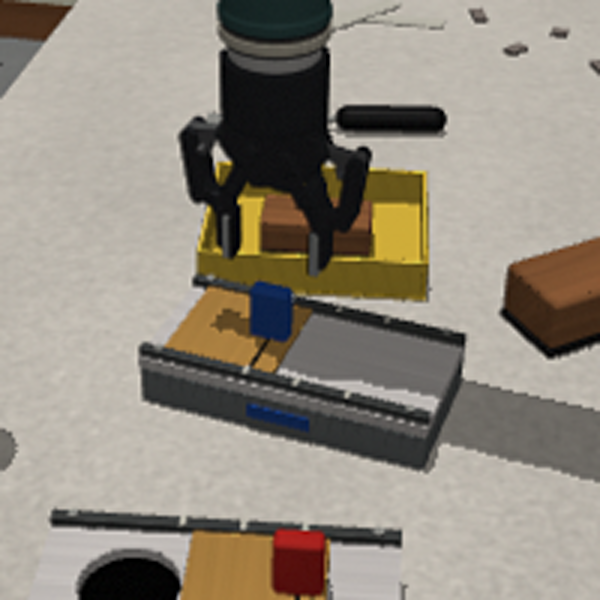

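The block lies flat in the tray, with contact at a floor height of about 4 mm. The fingers straddle the blue handle (tips at crop x 232 and 318, handle 272). I'll cage the handle with a little slack and slide it 40 mm.

Run:
```python
from h import *
h=np.array([.561,-.0135]); a=np.radians(-9.4); ux=np.array([np.cos(a),np.sin(a)])
down(.062,step=.018,vel=.1); st("down")
for w in(.045,.038): robot.command_gripper(w); st("cage")
for d in(.01,.02,.03,.04):
    robot.servo_line([*(h-ux*d),.062],vel=.03); st(d)
robot.pause(.3); robot.command_gripper(.06); st("open")
robot.servo_line([*(h-ux*.04),.18],vel=.25)
r=[.494,.242]
o=pick(r+[.18],5.7); print(robot.solve_ik(r+[.18],o)); robot.reach(r+[.18],o); st("red")
save("top","t4",(190,180,470,310),2.8);save("side","s4")
```

```text
down t 14.13 p [ 0.5625 -0.0138  0.0624] F [-0.9 -0.9 -0.1] w 0.0601
cage t 14.43 p [ 0.5622 -0.0138  0.0621] F [ 0.6 -0.8 -0.3] w 0.0452
cage t 14.68 p [ 0.5622 -0.0138  0.062 ] F [-0.2  0.  -0.8] w 0.0382
0.01 t 15.20 p [ 0.5527 -0.0121  0.0622] F [ 5.6 -0.9 -4.5] w 0.0381
0.02 t 15.68 p [ 0.5412 -0.0101  0.0623] F [0.9 0.1 1.4] w 0.0378
0.03 t 16.17 p [ 0.5296 -0.0084  0.0614] F [-3.6  0.8 -1.1] w 0.0378
0.04 t 16.65 p [ 0.522  -0.007   0.0623] F [-0.6  0.   0.4] w 0.0378
open t 17.29 p [ 0.5215 -0.007   0.062 ] F [0.7 0.4 0.8] w 0.0598
[-0.83237757  0.37063098  0.39107805  1.91810848 -0.17913745  0.88650647
 -0.25201027]
red t 18.90 p [0.4945 0.2398 0.1795] F [ 0.4  0.3 -0.4] w 0.0603
```

View pics/s4.png

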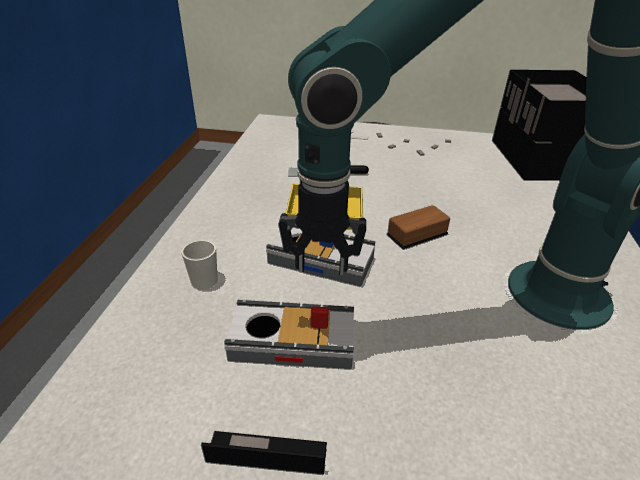

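The gripper is above the red handle at (319,317) and hides the blue unit in this view. I'll check blue in the top view, which I already have, before moving red.

View pics/t4.png

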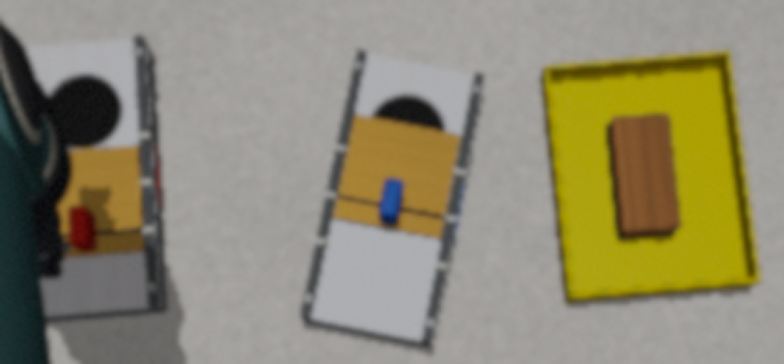

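Run:
```python
from h import *
im=cv2.imread("pics/t4_full.png")[:,:,::-1].copy()
for f in("pics/top0.png","pics/t4_full.png"):
    im=cv2.imread(f)[:,:,::-1].copy()
    for c in blobs(im,"blue"):
        r=cv2.boundingRect(c); print(f,r,onz("top",(r[0]+r[2]/2,r[1]+r[3]/2),.09))
```

```text
pics/top0.png (330, 228, 7, 14) [ 0.55804282 -0.0156626   0.09      ]
pics/t4_full.png (326, 245, 7, 14) [ 0.51880173 -0.00745944  0.09      ]
```

Blue moved 40.1 mm. Its index line sits on the middle mark and the port is half uncovered, and the block is flat in the tray. Next is red: 80 mm towards +x.

Run:
```python
from h import *
h=np.array([.494,.242]); a=np.radians(5.7); ux=np.array([np.cos(a),np.sin(a)])
robot.servo_line([*h,.12],vel=.2); down(.062,step=.02,vel=.1); st("down")
for w in(.045,.038): robot.command_gripper(w); st("cage")
for d in(.01,.02,.03,.04,.05,.06,.07,.08):
    robot.servo_line([*(h+ux*d),.062],vel=.03); s=st(d)
    if np.linalg.norm(s["force"])>25: break
robot.pause(.3); robot.command_gripper(.06); st("open")
robot.servo_line([*(h+ux*.08),.2],vel=.25)
robot.reach([.45,.42,.25],robot.read_state()["eef_rot"]); robot.pause(.3); st("away")
save("top","t5",(190,100,530,310),2.3);save("side","s5")
for f in("pics/top0.png","pics/t5_full.png"):
    im=cv2.imread(f)[:,:,::-1].copy()
    for k in("blue","red"):
        for c in blobs(im,k):
            r=cv2.boundingRect(c); print(f,k,r,onz("top",(r[0]+r[2]/2,r[1]+r[3]/2),.09))
```

```text
down t 20.48 p [0.4943 0.2407 0.0618] F [ 0.2  0.2 -0.3] w 0.0601
cage t 20.78 p [0.4948 0.2411 0.0624] F [ 1.2  0.4 -0.1] w 0.0452
cage t 21.02 p [0.4946 0.241  0.0621] F [ 0.5 -0.1  0.5] w 0.0377
0.01 t 21.50 p [0.5033 0.2426 0.0617] F [-5.2 -2.1  2.5] w 0.0381
0.02 t 21.98 p [0.5126 0.2436 0.0617] F [-5.6 -2.2  3. ] w 0.0379
0.03 t 22.47 p [0.5278 0.2456 0.0628] F [ 6.2  1.3 -2.3] w 0.0379
0.04 t 22.95 p [0.5335 0.2459 0.0617] F [-1.1  0.1 -0.9] w 0.0380
0.05 t 23.43 p [0.5429 0.2471 0.0617] F [-6.1  0.2  3. ] w 0.0381
0.06 t 23.92 p [0.5524 0.2481 0.0617] F [-6.1  0.6  2.6] w 0.0381
0.07 t 24.40 p [0.5677 0.2493 0.0629] F [ 5.4  1.8 -4.4] w 0.0382
0.08 t 24.88 p [0.5734 0.2497 0.0617] F [ 0.3 -0.3 -0. ] w 0.0381
open t 25.52 p [0.5736 0.2499 0.062 ] F [-0.6 -0.9 -0.4] w 0.0600
away t 27.39 p [0.451  0.4188 0.2497] F [ 0.3 -0.1 -0.7] w 0.0599
pics/top0.png blue (330, 228, 7, 14) [ 0.55804282 -0.0156626   0.09      ]
pics/top0.png red (215, 255, 8, 14) [0.49058036 0.23880811 0.09      ]
pics/t5_full.png blue (326, 245, 7, 14) [ 0.51880173 -0.00745944  0.09      ]
pics/t5_full.png red (214, 221, 8, 15) [0.56725185 0.24582704 0.09      ]
```

View pics/t5.png

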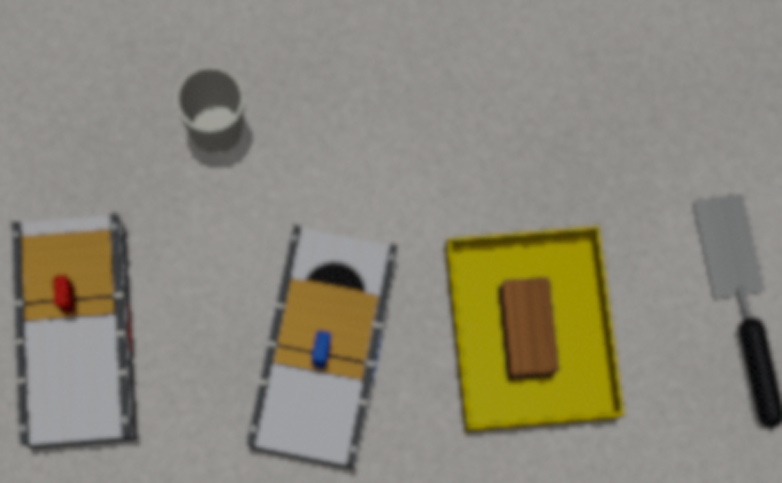

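View pics/s5.png

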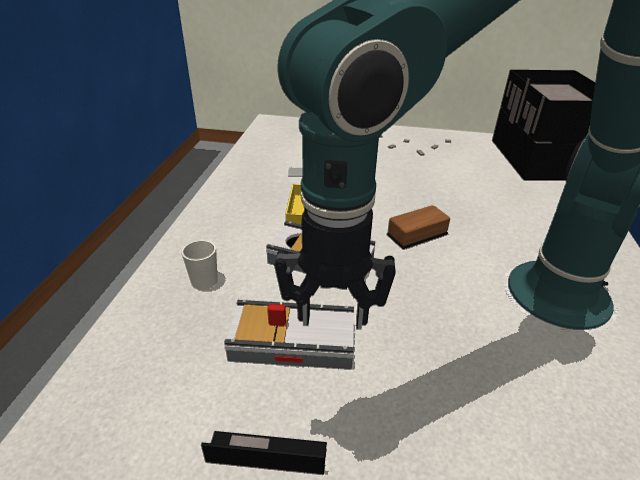

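Top view: the red port is covered, blue is half open, and the block is flat in the tray. The cup and trowel are in place. The red blob shift reads 77 mm, a little short of 80, so I'll check it with the index line.

Run:
```python
from h import *
def line(f,cols,r0,r1):
    g=cv2.cvtColor(cv2.imread(f),cv2.COLOR_BGR2GRAY).astype(float); P=[]
    for c in cols:
        v=g[r0:r1,c]; w=np.clip(np.median(v)-8-v,0,None); P.append(onz("top",(c,(w*np.arange(r0,r1)).sum()/w.sum()),.0505)[:2])
    return np.array(P)
for n,cols0,a,cols1,b,yaw in(("red",range(226,236),(257,269),range(225,235),(225,236),5.7),("blue",range(338,348),(230,246),range(334,344),(247,262),-9.4)):
    u=np.array([np.cos(np.radians(yaw)),np.sin(np.radians(yaw))])
    p,q=line("pics/top0.png",cols0,*a),line("pics/t5_full.png",cols1,*b)
    print(n,"shift along unit mm",((q@u).mean()-(p@u).mean())*1e3, "spread",(p@u).std()*1e3,(q@u).std()*1e3)
for n,z in(("red",.0),):
  for f in("pics/side0.png","pics/s5_full.png" if False else "pics/s5.png"):
    for c in blobs(cv2.imread(f)[:,:,::-1].copy(),"red")[:1]:
        r=cv2.boundingRect(c); print(f,r,onz("side",(r[0]+r[2]/2,r[1]+r[3]/2),.075))
A=cv2.cvtColor(cv2.imread("pics/side0.png"),7)[425:480,195:335].astype(int);B=cv2.cvtColor(cv2.imread("pics/s5.png"),7)[425:480,195:335].astype(int);print("panel diff",abs(A-B).mean())
```

```text
red shift along unit mm 78.95009552012766 spread 0.25762334756441996 0.3227434347986358
blue shift along unit mm -39.033792235100066 spread 0.18247535619362376 0.16458618648377515
pics/side0.png (311, 306, 18, 23) [0.49325427 0.24433605 0.075     ]
pics/s5.png (268, 304, 18, 22) [0.57157965 0.25302692 0.075     ]
panel diff 20.12
```

```bash
python3 -c "
from h import *
st(); robot.job_done()"
```

```text
t 27.49 p [0.4505 0.4193 0.2499] F [0.1 0.6 0.3] w 0.0604
the job is handed in; nothing more can be done
```

The job is finished and handed in at t ≈ 27.5 s, in the order you asked:

1. **Block:** I gripped it across its width, lifted it off the slide and set it rubber face down in the yellow tray. It touched down on a floor measured at about 4 mm.
2. **Blue shutter:** I held the handle loosely between the fingers so it could not run past the stop, then slid it to half open.
3. **Red shutter:** I slid it fully shut the same way, after a picture confirmed that blue was half open.

**Last checks:**
- **Blue:** it moved 39–40 mm of the 40 mm needed.
- **Red:** it moved about 79 mm of 80 mm by its index line and the side view. A rougher colour-blob estimate gave 77 mm, but the port is visibly fully covered.
- **Block:** it lies flat near the middle of the tray.
- **Gripper:** it is empty and clear of everything, with readings of about zero.
- **Forces:** the highest I saw was about 13 N, when the block touched down.
- **Cup, trowel and panel:** all look unmoved. The pixel comparison around the panel was not clean (mean difference 20). I put that down to the arm's shadow falling there, because the panel sits at the same pixels in both pictures.

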